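# Put the vial away in the instrument chest with the folding lid stay

## Robot

A 6-joint arm with a two-finger parallel gripper is mounted at the origin on the work surface; the furniture and walls round the work are solid. World frame = base frame: x ahead of the robot, y to its left, z up, the work surface at z = 0. Lengths are in mm, angles in rad, forces in N, time in s.
With the tool pointing down it reaches from about 300 to 1000 mm from the base axis. Payload 5.1 kg.
Tool frame: the origin (TCP) lies on the centre line of the jaws, within the pads' length; the fingertips stand 17 mm ahead of it and the grasp point (between the pads) lies 2 mm behind it; z points along the fingers, y is the line along which they close (so a half turn about z gives the same grasp; the last joint's range is limited). The gripper opens to 95 mm and grips with 3 to 60 N. Pads are 20 mm wide; open, the fingers measure 119 mm over their backs; the gripper's body (75 mm by 180 mm) begins 59 mm behind the grasp point.
Start: joints at [-1.368, 0.124, 1.65, -0, 1.367, -0.083], TCP at [183.219, -623.631, 231.656] pointing down, gripper open.
Joint ranges: [-2.61, 2.61], [-1.02, 2.33], [0.03, 2.71], [-1.35, 4.49], [0.32, 2.68], [-2.91, 2.91]. Speed limits (rad/s): [2.57, 2.57, 3.14, 3.14, 3.14, 3.14].

## Interface

Orientations are given as [roll, pitch, yaw] about the fixed x, y, z axes, in that order (R = Rz(yaw) Ry(pitch) Rx(roll)).
In Python, from cell import * gives the robot as it stands.
- The arm moves only by the tool jog_arm, never from a script. Its argument "rows" is a list of rows, each an object with "delta_rot": the turn, a rotation vector about the world's x, y, z in units of 30 degrees (1.0 is 30 degrees), a list of three; "translation": the shift along the world's x, y, z in units of 0.15 m (1.0 is 0.15 m), a list of three; "gripper": the opening, from -1 (shut) to 1 (fully open). A call has 1 to 20 rows; each row is the pose to reach, as a shift and turn from the pose commanded when the call began; what a row does not reach only later rows make up. A row lasts 1/12 s, in which the tool goes at most 41.7 mm and 7.16 degrees, less where a joint would pass 70% of its speed; a pose out of reach is approached as far as the arm can. A call with a number of a shift or a turn outside -1 to 1 is refused whole. A call with a gripper value outside its range is refused whole. The fingers move at their own pace and stop on an object; "newtons" is the grip in N (left out, the last holds). Time passes only in rows, so rows that repeat a pose let the fingers close. It gives the time, the measured TCP pose, the force, the opening and the grip force at its end, in the units of the state.
- get_state(): the state, without advancing time (a new reading comes with each control period).
- read_camera(name): name is "side" or "top" or "wrist"; returns a dict with "image" (480x640x3 uint8, red, green, blue), "z_map" (480x640 float32, mm along the optical axis (not along the pixel's ray), 0 where there is no reading), "K" (3x3 intrinsics, pixels), "eye" and "orientation" of the camera in the world. Camera axes: x right, y down, z forward; pixel columns grow to the right and rows downward; lengths in mm; the calibration is good to about 2 mm. A picture is of the moment at which its call begins.
- finish_job(): hands the job in; it is judged then, once.
The state is a dict: "clock": time; "joint_positions": joint angles; "joint_velocities": joint speeds; "joint_torque": joint torques, N m; "ee_pos": TCP position; "ee_rot": TCP orientation; "contact_force": force on the tool from outside, world axes, zero at the start; "torque": the same for the moment, N m; "width": finger opening in mm; "finger_force": force on a finger pad.
Only numpy, scipy, OpenCV 4.12 (cv2) and the standard library are available. Lean on these libraries where they do the work, as an engineer would, in place of code of your own. Each camera call takes 0.05 s, during which the arm holds its last target. There are 200 camera calls.

## Task

Raise the chest's lid by its bar handle until the folding stay on its side locks and holds the lid up by itself, and stand the vial upright on the floor inside. Then press the black knob on the stay's knee down until the stay stays folded, and lower the lid gently until it is fully shut, without letting it drop. Leave the other things on the bench where they are.

Things in the scene. Friction and masses are not known exactly. Their poses are not given: they have to be found in the camera images.
- chest: Fixed grey open-topped sheet-metal chest, 160 (its x) x 200 (its y) x 90 mm high, walls 4 mm; origin at the centre of its underside on the bench, +x points to the hinged far side, away from the robot, +y to its left, z up. Inside it is 152 x 192 mm, with a flat floor 6 mm above the bench.
- lid_hinge (a point): Centre of the lid's hinge line on the far rim, 80 mm from the chest's centre along its +x and 90 mm above the bench; the hinge line runs along the chest's y, the point's axes are the chest's. The lid is an aluminium plate 162 x 202 x 10 mm lying on the rim when shut.
- handle (a point): Middle of the round steel bar handle, 12 mm diameter, 100 mm long, parallel to the hinge, held by two arms 45 mm off the lid's front edge; 205 mm from the hinge line and 5 mm above the lid's underside. Shut, it is in front of the chest, 95 mm above the bench; it rises in an arc about lid_hinge to 0.29 m. The bar can turn between gripping fingers.
- lid (a joint): Lid angle in rad: 0 shut, 1.42 where the stay is dead straight (end of travel), 1.40 resting on the locked stay. The lid weighs 0.4 kg; with the stay unlocked, hinge friction holds it where it is left above about 1.1 rad; below about 0.8 rad it falls shut unless held.
- stay_knee (a joint): Bend of the stay's knee in rad: 0 folded (lid shut), 2.53 dead straight, 2.81 at its stop past straight: locked. A light spring pushes it to the stop: when the lid is raised to 1.42 and let go, the knee snaps past straight and locks. An unlocked knee let go above about 2.2 snaps back into lock; below 2.1 it stays folded.
- stay_knob (a point): Centre of the black knob, a 14 mm thick, 27 mm long cylinder along the chest's y, on the knee of the stay (two flat steel links outside the chest's right, -y, wall); 23 mm outside the wall. Lid shut, it is 14 mm above the bench; locked, 111 mm. To break the lock press its top down (2 to 5 N) to 85 mm height or lower; pressed only to 95 mm it locks again.
- stay_pivot (a point): Axis of the stay's lower pivot on the chest's right wall, 70 mm above the bench, 125 mm in front of the hinge line, as far outside the wall as stay_knob; fixed. The knob swings about it at 56 mm radius: in front of the hinge line by 89 mm when locked, 81 mm when straight (104 mm high), 71 mm at 85 mm height.
- vial: Small white vial with a blue screw cap, 26 mm diameter, 58 mm high, standing upright, about 30 g; body from 0 to 46 mm height, cap (20 mm wide) above; origin at the centre of its underside, z along its axis.
- timer: Pale bench timer with buttons, 64 x 72 x 19 mm, lying on the bench; bystander. Origin at the centre of its underside.
- wash_bottle: White squeeze bottle with red cap and bent spout, 175 mm high, about 62 mm across; bystander. Origin on its underside.
- cap_strip: White strip of eight small tube caps, 74 x 8 x 8 mm, lying on the bench in front of the chest on its left; bystander. Origin at the centre of its underside.

How it is judged (in metres and radians):
On the way, in this order (a step that is already met when the one before it is completed fails the run):
1. the lid stands by itself on the locked stay, with the hand off it (value of joint stay_knee above 2.7 rad and value of joint lid above 1.3 rad and contact force between the fingers and lid below 0.3 N), for 0.3 s.
2. the vial stands upright on the chest's floor, let go, while the stay is still locked (value of joint stay_knee above 2.7 rad and x of vial in the frame of chest between -0.072 and 0.072 m and y of vial in the frame of chest between -0.092 and 0.092 m and z of vial in the frame of chest between 0 and 0.015 m and angle between vial's own z axis and vertical below 0.25 rad and contact force between the fingers and vial below 0.1 N), for 0.2 s.
3. the stay is broken: its knee folded past the point where it snaps back (value of joint stay_knee below 2.1 rad), for 0.2 s.
At the end, for the whole second after the job is handed in: The lid is shut (angle under 0.04 rad), and the vial stands upright (within 0.25 rad) on the floor inside the chest, at rest (value of joint lid below 0.04 rad and x of vial in the frame of chest between -0.072 and 0.072 m and y of vial in the frame of chest between -0.092 and 0.092 m and z of vial in the frame of chest between 0 and 0.015 m and angle between vial's own z axis and vertical below 0.25 rad and linear speed of vial below 0.02 m/s); the robot touches nothing.
It fails at once if the lid is let drop: it closes faster than 2.5 rad/s while less than 0.6 rad open (value of joint lid below 0.6 rad and velocity of joint lid below -2.5 rad/s).
It fails at once if a bystander (timer, bottle, cap strip) is moved more than 30 mm (distance of any of timer, wash_bottle, cap_strip from where it was at the start of the episode above 0.03 m).
It also fails if it takes over 72 s, if anything falls off the work surface, if the arm or the gripper's body presses on something with over 40 N, if the wrist force passes 120 N, or if a joint passes its speed limit or range.

## Working session

There is one attempt and no reset: what is moved stays moved. The work goes in short steps, Python scripts to look and compute and a tool call to move; the robot and the scene stay as the last step left them, time stands still between calls to the robot, and variables do not carry over. Pictures are saved under pics/ and viewed, at most 10 in all, crops included, and the job is handed in when it is done.

Besides the shell and the picture viewer there is one more tool, called as a command line: name --argument value ..., lists and objects as JSON in quotes. jog_arm: Moves the arm, as the interface text tells. Its arguments: {"type":"object","properties":{"rows":{"type":"array","items":{"type":"object","properties":{"delta_rot":{"type":"array","items":{"type":"number"}},"translation":{"type":"array","items":{"type":"number"}},"gripper":{"type":"number"}}}},"newtons":{"type":"number"}},"required":["rows"]}

```bash
mkdir -p pics; ls; python3 - <<'E'
from cell import *
import cv2,numpy as np
s=get_state();print({k:np.round(v,3) for k,v in s.items()})
ims=[]
for n in ("side","top"):
    c=read_camera(n);np.savez(f"{n}0.npz",**c);print(n,np.round(c["eye"]),np.round(c["orientation"],3),c["K"][0,0])
    cv2.imwrite(f"pics/{n}0.png",c["image"][:,:,::-1])
E
```

```text
pics
{'clock': np.float64(0.0), 'joint_positions': array([-1.368,  0.124,  1.652,  0.   ,  1.367, -0.083]), 'joint_velocities': array([ 0.001,  0.002, -0.001, -0.   ,  0.001, -0.001]), 'joint_torque': array([ 1.0000e-03, -4.1760e+01, -3.5993e+01,  7.8000e-02,  4.9000e-02,
       -0.0000e+00]), 'ee_pos': array([ 183.11 , -623.055,  230.395]), 'ee_rot': array([-3.14 , -0.   ,  0.286]), 'contact_force': array([-0.057, -0.103, -0.742]), 'torque': array([-0.042,  0.023, -0.015]), 'finger_force': np.float64(0.0), 'width': np.float64(95.052)}
side [ 528. 1087.  722.] [-2.133e+00  3.000e-03  3.100e+00] 491.86214784961885
top [ 345.   38. 1728.] [-3.063e+00 -1.000e-03 -1.549e+00] 575.6265133133662
```

View pics/side0.png

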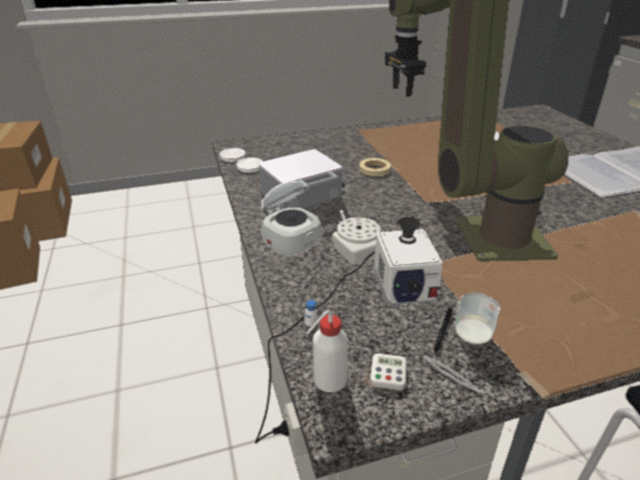

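View pics/top0.png

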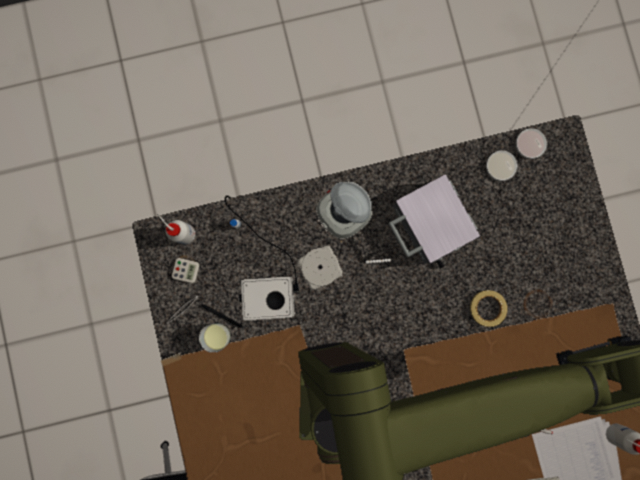

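Side view: chest with its light lid at about (300,180) and the vial at (311,313). Top view: lid from (398,205) to (478,240), handle bar at about (400,238), knob at (438,264), vial at (235,223), cap strip at (378,261).

```bash
cat > h.py <<'E'
import numpy as np,cv2
from scipy.spatial.transform import Rotation as R
def load(n): return dict(np.load(n))
def rot(c): return R.from_euler('xyz',c["orientation"]).as_matrix() if c["orientation"].shape==(3,) else c["orientation"]
def ray(c,uv,z):
    uv=np.atleast_2d(np.asarray(uv,float)); d=np.c_[uv,np.ones(len(uv))]@np.linalg.inv(c["K"]).T@rot(c).T
    return c["eye"]+d*((z-c["eye"][2])/d[:,2])[:,None]
def cloud(c):
    v,u=np.mgrid[:480,:640]; z=c["z_map"]
    p=np.stack([u,v,np.ones_like(u)],-1)@np.linalg.inv(c["K"]).T*z[...,None]
    return p@rot(c).T+c["eye"]
def proj(c,p):
    q=(np.atleast_2d(p)-c["eye"])@rot(c)@c["K"].T; return q[:,:2]/q[:,2:]
E
python3 - <<'E'
from h import *
t=load("top0.npz");P=cloud(t)
I=t["image"].astype(int)
for uv in [(438,219),(400,240),(300,240),(500,250),(235,223)]: print(uv,np.round(P[uv[1],uv[0]]),I[uv[1],uv[0]],ray(t,uv,0).round())
m=((P[...,2]>85)&(P[...,2]<115)).astype(np.uint8); m[:, :385]=0;m[:,490:]=0;m[:170]=0;m[275:]=0
m2=m*(I.min(-1)>140).astype(np.uint8)
n,l,st,_=cv2.connectedComponentsWithStats(m2);k=1+st[1:,4].argmax()
cs=cv2.findContours((l==k).astype(np.uint8),0,2)[0][0][:,0]
w=ray(t,cs,100)[:,:2].astype(np.float32)
r=cv2.minAreaRect(w);print("lid",st[k],r,cv2.boxPoints(r).round(1))
# blue cap
h=cv2.cvtColor(t["image"],cv2.COLOR_RGB2HSV)
b=((h[...,0]>100)&(h[...,0]<130)&(h[...,1]>120)&(h[...,2]>60)).astype(np.uint8);b[:, :200]=0;b[:,260:]=0;b[:195]=0;b[245:]=0
ys,xs=np.nonzero(b);print(len(xs),xs.mean(),ys.mean(),ray(t,(xs.mean(),ys.mean()),58))
s=load("side0.npz");h=cv2.cvtColor(s["image"],cv2.COLOR_RGB2HSV)
b=((h[...,0]>100)&(h[...,0]<130)&(h[...,1]>120)&(h[...,2]>60)).astype(np.uint8);b[:,:295]=0;b[:,325:]=0;b[:290]=0;b[335:]=0
ys,xs=np.nonzero(b);print(len(xs),xs.mean(),ys.mean(),ray(s,(xs.mean(),ys.mean()),52))
a=cv2.resize(t["image"][180:280,380:500],None,fx=6,fy=6,interpolation=2)[:,:,::-1]
cv2.imwrite("pics/c1.png",a)
E
```

```text
(438, 219) [ 539. -281.  105.] [171 161 166] [[ 551. -302.    0.]]
(400, 240) [ 477. -175.   96.] [114 116 110] [[ 485. -188.    0.]]
(300, 240) [479. 113.  -3.] [67 61 55] [[479. 113.   0.]]
(500, 250) [ 461. -487.    8.] [74 69 63] [[ 461. -489.    0.]]
(235, 223) [520. 302.  57.] [ 16  72 129] [[526. 311.   0.]]
lid [ 397  175   82   87 3862] ((542.8681640625, -282.32147216796875), (199.07847595214844, 160.7711944580078), 29.514467239379883) [[ 416.6 -261.4]
 [ 495.8 -401.3]
 [ 669.1 -303.2]
 [ 589.9 -163.3]]
38 232.78947368421052 222.1578947368421 [[522.04373392 307.90844669  58.        ]]
62 310.64516129032256 304.5483870967742 [[525.06132885 307.34168642  52.        ]]
```

View pics/c1.png

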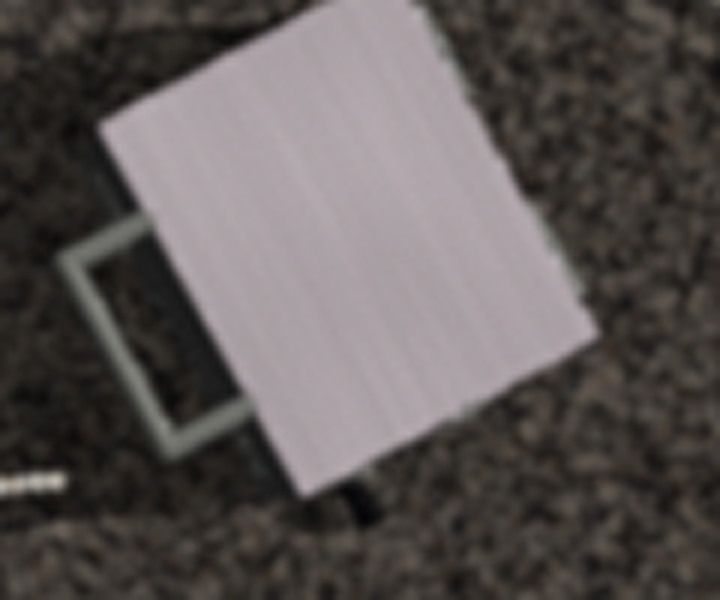

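jog_arm --rows '[{"translation":[0.66,1,0],"delta_rot":[0,0,0.437],"gripper":0},{"translation":[0.66,1,0],"delta_rot":[0,0,0.437],"gripper":0},{"translation":[0.66,1,0],"delta_rot":[0,0,0.437],"gripper":0},{"translation":[0.66,1,0],"delta_rot":[0,0,0.437],"gripper":0},{"translation":[0.66,1,0],"delta_rot":[0,0,0.437],"gripper":0}]'

```text
clock: 0.52
ee_pos: [284.2, -469.6, 231.0]
ee_rot: [-3.14, -0.002, 0.518]
contact_force: [-0.1, -0.1, 0.3]
width: 67.0
finger_force: 0.0
```

jog_arm --rows '[{"translation":[0.66,1,0],"delta_rot":[0,0,0],"gripper":0},{"translation":[0.66,1,0],"delta_rot":[0,0,0],"gripper":0},{"translation":[0.66,1,0],"delta_rot":[0,0,0],"gripper":0},{"translation":[0.66,1,0],"delta_rot":[0,0,0],"gripper":0},{"translation":[0.66,1,0],"delta_rot":[0,0,0],"gripper":0}]'

```text
clock: 0.93
ee_pos: [382.9, -320.1, 231.4]
ee_rot: [-3.141, -0.001, 0.518]
contact_force: [0.5, -0.5, 1.0]
width: 48.0
finger_force: 0.0
```

jog_arm --rows '[{"translation":[0.67,0.9,0],"delta_rot":[0,0,0],"gripper":0},{"translation":[0.67,0.9,0],"delta_rot":[0,0,0],"gripper":0},{"translation":[0.67,0.9,0],"delta_rot":[0,0,0],"gripper":0},{"translation":[0.67,0.9,0],"delta_rot":[0,0,0],"gripper":0},{"translation":[0.67,0.9,0],"delta_rot":[0,0,0],"gripper":0},{"translation":[0.67,0.9,0],"delta_rot":[0,0,0],"gripper":0},{"translation":[0.67,0.9,0],"delta_rot":[0,0,0],"gripper":0}]'

```text
clock: 1.52
ee_pos: [481.4, -189.0, 231.2]
ee_rot: [-3.141, 0.001, 0.515]
contact_force: [-0.8, -0.4, -0.6]
width: 47.6
finger_force: 0.0
```

```bash
python3 - <<'E'
from cell import *
from h import *
s=get_state();print(s["clock"],s["ee_pos"].round(1),s["ee_rot"].round(3),s["joint_positions"].round(2),s["width"])
c=read_camera("wrist");np.savez("w1.npz",**c);print(np.round(c["eye"]),c["orientation"],c["K"][0,0])
H=np.array([[481,-172.6,95]]);print(proj(c,H),proj(c,[[582,-351,100]]))
cv2.imwrite("pics/w1.png",c["image"][:,:,::-1])
E
```

```text
1.5167 [ 481.4 -189.   231.2] [-3.141e+00  1.000e-03  5.150e-01] [-0.48 -0.17  1.94 -0.    1.37  0.58] 47.610597402613315
[ 547. -151.  385.] [ 2.86797351e+00 -4.20815904e-04 -1.05569209e+00] 370.87530045305596
[[301.98174835 222.41281998]] [[561.55113607 223.8238732 ]]
```

View pics/w1.png

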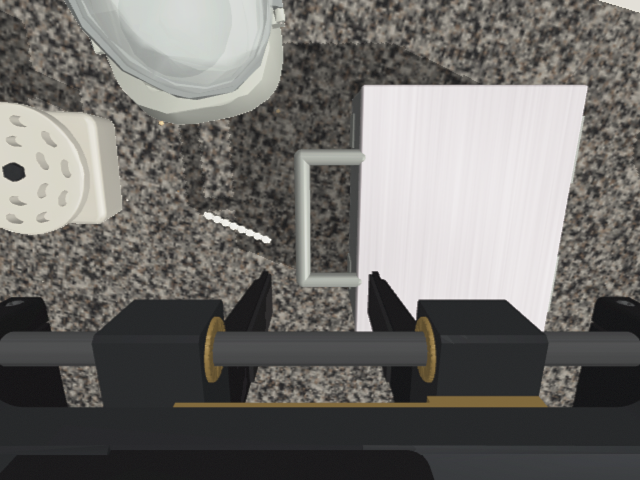

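The wrist view shows the bar running from (302,150) to (303,287). That puts its middle at (303,218), within 3 mm of the estimate. Next: descend and grip.

jog_arm --rows '[{"translation":[0,0.107,0],"gripper":-0.1},{"translation":[0,0.107,-0.25],"gripper":-0.1},{"translation":[0,0.107,-0.5],"gripper":-0.1},{"translation":[0,0.107,-0.7],"gripper":-0.1},{"translation":[0,0.107,-0.85],"gripper":-0.1},{"translation":[0,0.107,-0.92],"gripper":-0.1},{"translation":[0,0.107,-0.92],"gripper":-0.1},{"translation":[0,0.107,-0.92],"gripper":-0.5},{"translation":[0,0.107,-0.92],"gripper":-0.8},{"translation":[0,0.107,-0.92],"gripper":-1},{"translation":[0,0.107,-0.92],"gripper":-1},{"translation":[0,0.107,-0.92],"gripper":-1},{"translation":[0,0.107,-0.92],"gripper":-1}]' --newtons 15

```text
validation failed for argument at $.ro...
```

jog_arm --rows '[{"translation":[0,0.107,0],"delta_rot":[0,0,0],"gripper":-0.1},{"translation":[0,0.107,-0.25],"delta_rot":[0,0,0],"gripper":-0.1},{"translation":[0,0.107,-0.5],"delta_rot":[0,0,0],"gripper":-0.1},{"translation":[0,0.107,-0.7],"delta_rot":[0,0,0],"gripper":-0.1},{"translation":[0,0.107,-0.85],"delta_rot":[0,0,0],"gripper":-0.1},{"translation":[0,0.107,-0.92],"delta_rot":[0,0,0],"gripper":-0.1},{"translation":[0,0.107,-0.92],"delta_rot":[0,0,0],"gripper":-0.1},{"translation":[0,0.107,-0.92],"delta_rot":[0,0,0],"gripper":-0.5},{"translation":[0,0.107,-0.92],"delta_rot":[0,0,0],"gripper":-0.8},{"translation":[0,0.107,-0.92],"delta_rot":[0,0,0],"gripper":-1},{"translation":[0,0.107,-0.92],"delta_rot":[0,0,0],"gripper":-1},{"translation":[0,0.107,-0.92],"delta_rot":[0,0,0],"gripper":-1}]' --newtons 15

```text
clock: 2.57
ee_pos: [482.5, -172.9, 95.0]
ee_rot: [3.14, -0.001, 0.515]
contact_force: [0.3, 0.3, 0.1]
width: 14.8
finger_force: 0.0
```

```bash
python3 - <<'E'
import numpy as np
from cell import *
s=get_state();print(s["clock"],s["ee_pos"].round(1),s["width"],s["contact_force"].round(1))
ex=np.array([.493,-.870])
a0=np.arctan2(5,205);r=np.hypot(5,205)
for th in np.arange(0,1.45,.05).tolist()+[1.42,1.43,1.44]:
    d=r*np.cos(a0)-r*np.cos(th+a0); print(round(th,2),np.round(np.r_[d*ex,r*np.sin(th+a0)-5]/150,3))
E
```

```text
2.5667 [ 482.5 -172.9   95. ] 14.843210919456343 [0.3 0.3 0.1]
0.0 [ 0. -0.  0.]
0.05 [ 0.002 -0.003  0.068]
0.1 [ 0.005 -0.009  0.136]
0.15 [ 0.01  -0.018  0.204]
0.2 [ 0.017 -0.029  0.271]
0.25 [ 0.025 -0.044  0.337]
0.3 [ 0.035 -0.062  0.402]
0.35 [ 0.046 -0.082  0.467]
0.4 [ 0.06  -0.105  0.53 ]
0.45 [ 0.074 -0.131  0.591]
0.5 [ 0.09  -0.159  0.651]
0.55 [ 0.108 -0.191  0.709]
0.6 [ 0.127 -0.224  0.766]
0.65 [ 0.147 -0.26   0.82 ]
0.7 [ 0.169 -0.298  0.873]
0.75 [ 0.192 -0.339  0.923]
0.8 [ 0.216 -0.381  0.97 ]
0.85 [ 0.241 -0.426  1.015]
0.9 [ 0.268 -0.473  1.058]
0.95 [ 0.295 -0.521  1.098]
1.0 [ 0.324 -0.571  1.135]
1.05 [ 0.353 -0.623  1.169]
1.1 [ 0.383 -0.676  1.2  ]
1.15 [ 0.414 -0.73   1.228]
1.2 [ 0.445 -0.785  1.253]
1.25 [ 0.477 -0.842  1.274]
1.3 [ 0.509 -0.899  1.292]
1.35 [ 0.542 -0.957  1.307]
1.4 [ 0.575 -1.015  1.319]
1.42 [ 0.589 -1.039  1.323]
1.43 [ 0.595 -1.051  1.324]
1.44 [ 0.602 -1.063  1.326]
```

jog_arm --rows '[{"translation":[0,0,0],"delta_rot":[0,0,0],"gripper":-1},{"translation":[0,0,0],"delta_rot":[0,0,0],"gripper":-1},{"translation":[0,0,0],"delta_rot":[0,0,0],"gripper":-1},{"translation":[0,0,0],"delta_rot":[0,0,0],"gripper":-1}]' --newtons 20

```text
clock: 2.9
ee_pos: [482.2, -172.6, 94.7]
ee_rot: [3.141, -0.001, 0.515]
contact_force: [-0.7, 2.3, 6.2]
width: 11.5
finger_force: 20.0
```

jog_arm --rows '[{"translation":[0.002,-0.003,0.068],"delta_rot":[0,0,0],"gripper":-1},{"translation":[0.005,-0.009,0.136],"delta_rot":[0,0,0],"gripper":-1},{"translation":[0.01,-0.018,0.204],"delta_rot":[0,0,0],"gripper":-1},{"translation":[0.017,-0.029,0.271],"delta_rot":[0,0,0],"gripper":-1},{"translation":[0.025,-0.044,0.337],"delta_rot":[0,0,0],"gripper":-1},{"translation":[0.035,-0.062,0.402],"delta_rot":[0,0,0],"gripper":-1}]'

```text
clock: 3.4
ee_pos: [486.9, -181.5, 154.8]
ee_rot: [-3.14, -0.0, 0.515]
contact_force: [2.8, 2.2, -3.0]
width: 11.5
finger_force: 20.0
```

jog_arm --rows '[{"translation":[0.011,-0.02,0.065],"delta_rot":[0,0,0],"gripper":-1},{"translation":[0.025,-0.043,0.128],"delta_rot":[0,0,0],"gripper":-1},{"translation":[0.055,-0.097,0.249],"delta_rot":[0,0,0],"gripper":-1},{"translation":[0.092,-0.162,0.364],"delta_rot":[0,0,0],"gripper":-1},{"translation":[0.134,-0.236,0.471],"delta_rot":[0,0,0],"gripper":-1},{"translation":[0.181,-0.319,0.568],"delta_rot":[0,0,0],"gripper":-1},{"translation":[0.233,-0.411,0.656],"delta_rot":[0,0,0],"gripper":-1},{"translation":[0.289,-0.509,0.733],"delta_rot":[0,0,0],"gripper":-1},{"translation":[0.348,-0.614,0.798],"delta_rot":[0,0,0],"gripper":-1},{"translation":[0.41,-0.723,0.851],"delta_rot":[0,0,0],"gripper":-1},{"translation":[0.442,-0.78,0.872],"delta_rot":[0,0,0],"gripper":-1},{"translation":[0.474,-0.837,0.89],"delta_rot":[0,0,0],"gripper":-1},{"translation":[0.507,-0.895,0.905],"delta_rot":[0,0,0],"gripper":-1},{"translation":[0.54,-0.953,0.917],"delta_rot":[0,0,0],"gripper":-1},{"translation":[0.554,-0.977,0.921],"delta_rot":[0,0,0],"gripper":-1},{"translation":[0.56,-0.989,0.922],"delta_rot":[0,0,0],"gripper":-1},{"translation":[0.56,-0.989,0.922],"delta_rot":[0,0,0],"gripper":-1}]'

```text
clock: 4.82
ee_pos: [570.5, -329.6, 295.4]
ee_rot: [-3.139, -0.0, 0.515]
contact_force: [-3.6, 7.2, 8.6]
width: 11.3
finger_force: 20.0
```

jog_arm --rows '[{"translation":[0.01,-0.017,0],"delta_rot":[0,0,0],"gripper":-1},{"translation":[0.01,-0.017,0],"delta_rot":[0,0,0],"gripper":-1},{"translation":[0.01,-0.017,0],"delta_rot":[0,0,0],"gripper":-1}]'

```text
clock: 5.07
ee_pos: [571.0, -330.4, 295.4]
ee_rot: [-3.135, 0.001, 0.515]
contact_force: [-8.5, 12.7, 11.2]
width: 11.6
finger_force: 20.0
```

```bash
python3 - <<'E'
from cell import *
from h import *
ims=[]
for n in ("side","top"):
    c=read_camera(n);np.savez(f"{n}1.npz",**c)
    u=(255,110,385,230) if n=="side" else (380,170,510,290)
    ims.append(cv2.resize(c["image"][u[1]:u[3],u[0]:u[2]],(400,370),interpolation=2))
cv2.imwrite("pics/m1.png",np.hstack(ims)[:,:,::-1])
E
```

```text
(no output)
```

View pics/m1.png

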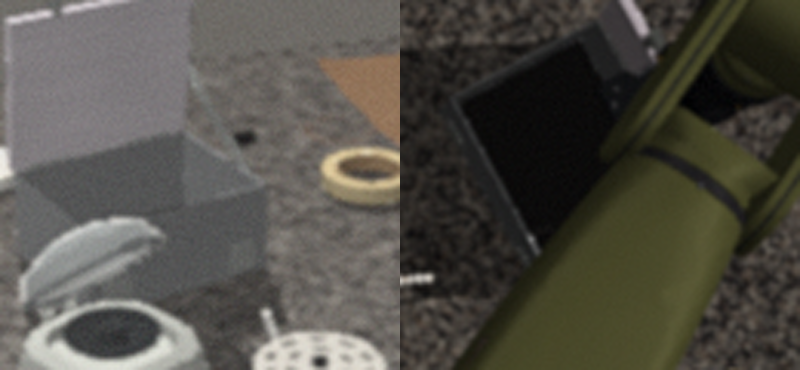

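The lid is up at the stop, with the knob visible at side pixel (335,154). Now let go and retreat upward.

jog_arm --rows '[{"translation":[0,0,0],"delta_rot":[0,0,0],"gripper":-0.2},{"translation":[0,0,0],"delta_rot":[0,0,0],"gripper":-0.2},{"translation":[0,0,0],"delta_rot":[0,0,0],"gripper":-0.2},{"translation":[0,0,0],"delta_rot":[0,0,0],"gripper":-0.2},{"translation":[0,0,0],"delta_rot":[0,0,0],"gripper":-0.2},{"translation":[0,0,0],"delta_rot":[0,0,0],"gripper":-0.2},{"translation":[0,0,0.2],"delta_rot":[0,0,0],"gripper":-0.2},{"translation":[0,0,0.4],"delta_rot":[0,0,0],"gripper":-0.2}]'

```text
clock: 5.83
ee_pos: [571.3, -332.5, 349.2]
ee_rot: [-3.136, 0.003, 0.514]
contact_force: [0.2, -0.4, 1.0]
width: 37.7
finger_force: 0.0
```

```bash
python3 - <<'E'
from cell import *
from h import *
c=read_camera("side");np.savez("side2.npz",**c)
O=np.array([542.5,-281.1]);ex=np.array([.493,-.870]);ey=np.array([.870,.493])
for nm,x,z in(("locked",-9,111),("straight",-1,104),("85",9,85)):
    print(nm,proj(c,[np.r_[O+x*ex-123*ey,z]]).round(1))
for f in("side1.npz","side2.npz"):
    I=load(f)["image"][140:170,320:350].max(-1);ys,xs=np.nonzero(I<45);print(f,len(xs),xs.mean()+320,ys.mean()+140)
P=cloud(c)
for uv in [(270,140),(290,130),(300,140),(310,145)]: # lid plate
    p=P[uv[1],uv[0]];q=p[:2]-O; print(uv,p.round(),'chest',(q@ex).round(1),(q@ey).round(1),'angle',np.arctan2(p[2]-90,80-q@ex).round(3))
E
```

```text
locked [[336.7 153.4]]
straight [[335.3 154.6]]
85 [[333.5 159.1]]
side1.npz 8 334.0 154.375
side2.npz 9 335.22222222222223 153.22222222222223
(270, 140) [ 633. -304.  171.] chest 64.1 67.3 angle 1.378
(290, 130) [ 573. -343.  186.] chest 69.2 -3.9 angle 1.459
(300, 140) [ 544. -365.  145.] chest 74.2 -40.2 angle 1.465
(310, 145) [ 513. -384.  120.] chest 75.2 -76.5 angle 1.411
```

Locked: the knob moved from straight to the locked pixel position. On to the vial.

jog_arm --rows '[{"translation":[-0.08,1,0],"delta_rot":[0,0,1],"gripper":0.05},{"translation":[-0.08,1,0],"delta_rot":[0,0,1],"gripper":0.05},{"translation":[-0.08,1,0],"delta_rot":[0,0,1],"gripper":0.05},{"translation":[-0.08,1,0],"delta_rot":[0,0,1],"gripper":0.05},{"translation":[-0.08,1,0],"delta_rot":[0,0,1],"gripper":0.05}]'

```text
clock: 6.3
ee_pos: [560.3, -178.9, 352.8]
ee_rot: [3.141, -0.001, 1.047]
contact_force: [-0.1, 0.2, 1.1]
width: 49.9
finger_force: 0.0
```

jog_arm --rows '[{"translation":[-0.08,1,0],"delta_rot":[0,0,1],"gripper":0.05},{"translation":[-0.08,1,0],"delta_rot":[0,0,1],"gripper":0.05},{"translation":[-0.08,1,0],"delta_rot":[0,0,1],"gripper":0.05},{"translation":[-0.08,1,0],"delta_rot":[0,0,1],"gripper":0.05},{"translation":[-0.08,1,0],"delta_rot":[0,0,1],"gripper":0.05}]'

```text
clock: 6.72
ee_pos: [548.3, -29.6, 352.5]
ee_rot: [3.141, -0.001, 1.57]
contact_force: [0.7, -0.3, 0.1]
width: 49.9
finger_force: 0.0
```

jog_arm --rows '[{"translation":[-0.08,1,0],"delta_rot":[0,0,1],"gripper":0.05},{"translation":[-0.08,1,0],"delta_rot":[0,0,1],"gripper":0.05},{"translation":[-0.08,1,0],"delta_rot":[0,0,1],"gripper":0.05},{"translation":[-0.08,1,0],"delta_rot":[0,0,1],"gripper":0.05},{"translation":[-0.08,1,0],"delta_rot":[0,0,1],"gripper":0.05}]'

```text
clock: 7.13
ee_pos: [536.5, 119.9, 352.1]
ee_rot: [3.141, -0.001, 2.092]
contact_force: [0.2, 0.3, -0.3]
width: 49.8
finger_force: 0.0
```

jog_arm --rows '[{"translation":[-0.08,1,-0.4],"delta_rot":[0,0,0],"gripper":0.05},{"translation":[-0.08,1,-0.4],"delta_rot":[0,0,0],"gripper":0.05},{"translation":[-0.08,1,-0.4],"delta_rot":[0,0,0],"gripper":0.05},{"translation":[-0.08,1,-0.4],"delta_rot":[0,0,0],"gripper":0.05},{"translation":[-0.08,1,-0.4],"delta_rot":[0,0,0],"gripper":0.05},{"translation":[-0.08,1,-0.4],"delta_rot":[0,0,0],"gripper":0.05},{"translation":[-0.08,1,-0.4],"delta_rot":[0,0,0],"gripper":0.05}]'

```text
clock: 7.72
ee_pos: [525.4, 266.0, 292.3]
ee_rot: [-3.141, 0.001, 2.083]
contact_force: [0.8, -0.7, 0.3]
width: 50.4
finger_force: 0.0
```

```bash
python3 - <<'E'
from cell import *
from h import *
s=get_state();print(s["clock"],s["ee_pos"].round(1),s["ee_rot"].round(3),s["joint_positions"].round(2),s["width"])
c=read_camera("wrist");np.savez("w2.npz",**c)
h=cv2.cvtColor(c["image"],cv2.COLOR_RGB2HSV)
b=((h[...,0]>98)&(h[...,0]<130)&(h[...,1]>130)&(h[...,2]>50)).astype(np.uint8)
n,l,st,ce=cv2.connectedComponentsWithStats(b);k=1+st[1:,4].argmax();print(st[k],ce[k],ray(c,ce[k],56),proj(c,[[523.5,307.5,56]]))
P=cloud(c);print(np.median(P[l==k],0))
E
```

```text
7.7167 [525.4 266.  292.3] [-3.141e+00  1.000e-03  2.083e+00] [ 0.38 -0.04  1.72 -0.    1.46 -0.13] 50.35280648472493
[330 164  17  19 247] [338.12550607 172.84210526] [[523.12817716 308.08690386  56.        ]] [[338.15143926 173.51626527]]
[522.85068179 308.35987066  58.27997102]
```

jog_arm --rows '[{"translation":[-0.015,0.28,-0.2],"delta_rot":[0,0,0],"gripper":0.05},{"translation":[-0.015,0.28,-0.5],"delta_rot":[0,0,0],"gripper":0.05},{"translation":[-0.015,0.28,-0.75],"delta_rot":[0,0,0],"gripper":0.05},{"translation":[-0.015,0.28,-1],"delta_rot":[0,0,0],"gripper":0.05},{"translation":[-0.015,0.28,-1],"delta_rot":[0,0,0],"gripper":0.05}]'

```text
clock: 8.18
ee_pos: [518.1, 305.3, 133.5]
ee_rot: [-3.127, -0.0, 2.083]
contact_force: [-1.8, -1.6, -1.2]
width: 50.1
finger_force: 0.0
```

jog_arm --rows '[{"translation":[0,0,-0.25],"delta_rot":[0,0,0],"gripper":0.05},{"translation":[0,0,-0.45],"delta_rot":[0,0,0],"gripper":0.05},{"translation":[0,0,-0.6],"delta_rot":[0,0,0],"gripper":0.05},{"translation":[0,0,-0.7],"delta_rot":[0,0,0],"gripper":0.05},{"translation":[0,0,-0.735],"delta_rot":[0,0,0],"gripper":0.05},{"translation":[0,0,-0.735],"delta_rot":[0,0,0],"gripper":0.05},{"translation":[0,0,-0.735],"delta_rot":[0,0,0],"gripper":0.05}]'

```text
clock: 8.77
ee_pos: [524.2, 309.3, 34.6]
ee_rot: [3.138, 0.0, 2.084]
contact_force: [-1.2, -0.5, -0.4]
width: 50.1
finger_force: 0.0
```

jog_arm --rows '[{"translation":[-0.005,-0.007,-0.01],"delta_rot":[0,0,0],"gripper":-1},{"translation":[-0.005,-0.007,-0.01],"delta_rot":[0,0,0],"gripper":-1},{"translation":[-0.005,-0.007,-0.01],"delta_rot":[0,0,0],"gripper":-1},{"translation":[-0.005,-0.007,-0.01],"delta_rot":[0,0,0],"gripper":-1},{"translation":[-0.005,-0.007,-0.01],"delta_rot":[0,0,0],"gripper":-1},{"translation":[-0.005,-0.007,-0.01],"delta_rot":[0,0,0],"gripper":-1},{"translation":[-0.005,-0.007,-0.01],"delta_rot":[0,0,0],"gripper":-1},{"translation":[-0.005,-0.007,-0.01],"delta_rot":[0,0,0],"gripper":-1}]' --newtons 10

```text
clock: 9.43
ee_pos: [521.9, 308.4, 31.2]
ee_rot: [3.141, 0.0, 2.086]
contact_force: [-0.1, 0.3, 4.9]
width: 24.4
finger_force: 9.9
```

jog_arm --rows '[{"translation":[0,0,0.15],"delta_rot":[0,0,0],"gripper":-1},{"translation":[0,0,0.35],"delta_rot":[0,0,0],"gripper":-1},{"translation":[0,0,0.6],"delta_rot":[0,0,0],"gripper":-1},{"translation":[0,0,0.85],"delta_rot":[0,0,0],"gripper":-1},{"translation":[0,0,1],"delta_rot":[0,0,0],"gripper":-1},{"translation":[0,0,1],"delta_rot":[0,0,0],"gripper":-1}]'

```text
clock: 9.93
ee_pos: [524.5, 309.8, 187.6]
ee_rot: [3.13, 0.001, 2.086]
contact_force: [0.9, 1.2, 0.4]
width: 24.3
finger_force: 9.9
```

jog_arm --rows '[{"translation":[0.04,-0.15,0.25],"delta_rot":[0,0,0],"gripper":-1},{"translation":[0.04,-0.4,0.45],"delta_rot":[0,0,0],"gripper":-1},{"translation":[0.04,-0.65,0.6],"delta_rot":[0,0,0],"gripper":-1},{"translation":[0.04,-0.9,0.6],"delta_rot":[0,0,0],"gripper":-1},{"translation":[0.04,-1,0.6],"delta_rot":[0,0,0],"gripper":-1}]'

```text
clock: 10.35
ee_pos: [528.0, 155.3, 272.0]
ee_rot: [3.14, 0.002, 2.084]
contact_force: [-0.1, 0.5, -1.8]
width: 24.4
finger_force: 9.9
```

jog_arm --rows '[{"translation":[0.04,-0.25,0],"delta_rot":[0,0,0],"gripper":-1},{"translation":[0.04,-0.5,0],"delta_rot":[0,0,0],"gripper":-1},{"translation":[0.04,-0.75,0],"delta_rot":[0,0,0],"gripper":-1},{"translation":[0.04,-1,0],"delta_rot":[0,0,0],"gripper":-1}]'

```text
clock: 10.68
ee_pos: [532.5, 6.6, 268.7]
ee_rot: [-3.14, -0.001, 2.086]
contact_force: [1.5, -0.1, 0.9]
width: 24.4
finger_force: 9.9
```

jog_arm --rows '[{"translation":[0.04,-0.25,0],"delta_rot":[0,0,0],"gripper":-1},{"translation":[0.04,-0.5,0],"delta_rot":[0,0,0],"gripper":-1},{"translation":[0.04,-0.75,0],"delta_rot":[0,0,0],"gripper":-1},{"translation":[0.04,-1,0],"delta_rot":[0,0,0],"gripper":-1}]'

```text
clock: 11.02
ee_pos: [538.6, -143.4, 268.6]
ee_rot: [-3.14, -0.002, 2.085]
contact_force: [1.1, 0.3, 1.2]
width: 24.8
finger_force: 9.9
```

jog_arm --rows '[{"translation":[0.04,-0.25,0],"delta_rot":[0,0,0],"gripper":-1},{"translation":[0.04,-0.45,0],"delta_rot":[0,0,0],"gripper":-1},{"translation":[0.04,-0.6,0],"delta_rot":[0,0,0],"gripper":-1},{"translation":[0.04,-0.68,0],"delta_rot":[0,0,0],"gripper":-1},{"translation":[0.04,-0.7,0],"delta_rot":[0,0,0],"gripper":-1},{"translation":[0.04,-0.7,0],"delta_rot":[0,0,0],"gripper":-1},{"translation":[0.04,-0.7,0],"delta_rot":[0,0,0],"gripper":-1}]'

```text
clock: 11.6
ee_pos: [545.4, -245.7, 269.9]
ee_rot: [-3.141, -0.001, 2.086]
contact_force: [0.2, -0.1, -0.1]
width: 24.4
finger_force: 9.9
```

```bash
python3 - <<'E'
from cell import *
from h import *
s=get_state();print(s["clock"],s["ee_pos"].round(1),s["ee_rot"].round(3),s["joint_positions"].round(2),s["width"])
c=read_camera("wrist");np.savez("w3.npz",**c);cv2.imwrite("pics/w3.png",c["image"][:,:,::-1])
O=np.array([542.5,-281.1]);ex=np.array([.493,-.870]);ey=np.array([.870,.493])
for x,y in((-80,100),(-80,-100),(80,100),(80,-100)): print(x,y,proj(c,[np.r_[O+x*ex+y*ey,90]]).round())
print(proj(c,[np.r_[O-9*ex-123*ey,111]]))
E
```

```text
11.6 [ 545.4 -245.7  269.9] [-3.141e+00 -1.000e-03  2.086e+00] [-0.51 -0.01  1.73  0.    1.43 -1.03] 24.391536182965936
-80 100 [[411. 165.]]
-80 -100 [[185. 165.]]
80 100 [[400. 328.]]
80 -100 [[200. 328.]]
[[157.96585506 248.68721397]]
```

View pics/w3.png

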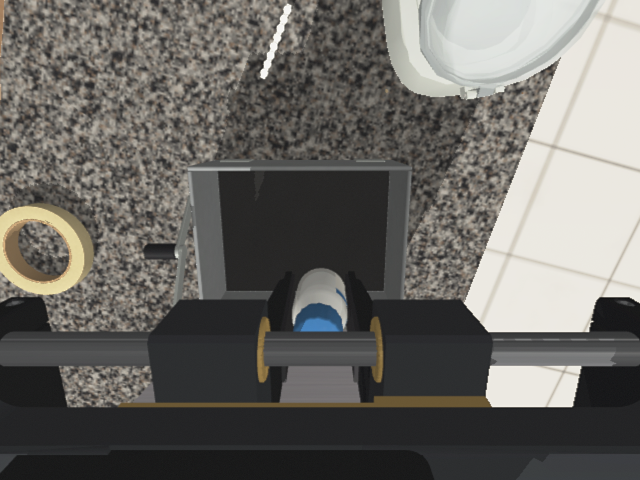

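The front rim corners are at (189,165) and (411,163) and the knob at (161,250), all within 3 mm of the estimate. The vial is held over the interior, so I'll lower it.

jog_arm --rows '[{"translation":[0,0,-0.2],"delta_rot":[0,0,0],"gripper":-1},{"translation":[0,0,-0.4],"delta_rot":[0,0,0],"gripper":-1},{"translation":[0,0,-0.6],"delta_rot":[0,0,0],"gripper":-1},{"translation":[0,0,-0.8],"delta_rot":[0,0,0],"gripper":-1},{"translation":[0,0,-0.95],"delta_rot":[0,0,0],"gripper":-1},{"translation":[0,0,-1],"delta_rot":[0,0,0],"gripper":-1}]'

```text
clock: 12.15
ee_pos: [543.2, -244.0, 115.9]
ee_rot: [-3.138, -0.006, 2.087]
contact_force: [-0.7, 0.9, -0.4]
width: 24.3
finger_force: 9.9
```

jog_arm --rows '[{"translation":[0,0,-0.15],"delta_rot":[0,0,0],"gripper":-1},{"translation":[0,0,-0.3],"delta_rot":[0,0,0],"gripper":-1},{"translation":[0,0,-0.4],"delta_rot":[0,0,0],"gripper":-1},{"translation":[0,0,-0.48],"delta_rot":[0,0,0],"gripper":-1},{"translation":[0,0,-0.52],"delta_rot":[0,0,0],"gripper":-1},{"translation":[0,0,-0.54],"delta_rot":[0,0,0],"gripper":-1},{"translation":[0,0,-0.54],"delta_rot":[0,0,0],"gripper":-1},{"translation":[0,0,-0.54],"delta_rot":[0,0,0],"gripper":-1}]'

```text
clock: 12.82
ee_pos: [546.3, -247.1, 40.7]
ee_rot: [3.141, 0.002, 2.086]
contact_force: [-0.4, 0.3, -0.4]
width: 24.7
finger_force: 9.9
```

jog_arm --rows '[{"translation":[0,0,-0.01],"delta_rot":[0,0,0],"gripper":-1},{"translation":[0,0,-0.02],"delta_rot":[0,0,0],"gripper":-1},{"translation":[0,0,-0.02],"delta_rot":[0,0,0],"gripper":-1},{"translation":[0,0,-0.02],"delta_rot":[0,0,0],"gripper":-1}]'

```text
clock: 13.15
ee_pos: [546.1, -247.2, 37.3]
ee_rot: [3.141, 0.001, 2.085]
contact_force: [0.9, 0.6, 0.9]
width: 24.0
finger_force: 9.9
```

jog_arm --rows '[{"translation":[0,0,0],"delta_rot":[0,0,0],"gripper":-0.35},{"translation":[0,0,0],"delta_rot":[0,0,0],"gripper":-0.25},{"translation":[0,0,0],"delta_rot":[0,0,0],"gripper":-0.1},{"translation":[0,0,0],"delta_rot":[0,0,0],"gripper":-0.1},{"translation":[0,0,0],"delta_rot":[0,0,0],"gripper":-0.1},{"translation":[0,0,0],"delta_rot":[0,0,0],"gripper":-0.1}]'

```text
clock: 13.65
ee_pos: [545.4, -246.8, 36.4]
ee_rot: [-3.141, -0.0, 2.085]
contact_force: [0.8, 0.6, 1.0]
width: 42.5
finger_force: 0.0
```

jog_arm --rows '[{"translation":[0,0,0.1],"delta_rot":[0,0,0],"gripper":-0.1},{"translation":[0,0,0.25],"delta_rot":[0,0,0],"gripper":-0.1},{"translation":[0,0,0.5],"delta_rot":[0,0,0],"gripper":-0.1},{"translation":[0,0,0.75],"delta_rot":[0,0,0],"gripper":-0.1},{"translation":[0,0,1],"delta_rot":[0,0,0],"gripper":-0.1}]'

```text
clock: 14.07
ee_pos: [545.0, -246.5, 187.6]
ee_rot: [-3.141, -0.001, 2.085]
contact_force: [0.7, 0.5, 0.7]
width: 42.6
finger_force: 0.0
```

jog_arm --rows '[{"translation":[0,0,0.25],"delta_rot":[0,0,0],"gripper":-1},{"translation":[-0.05,0.1,0.4],"delta_rot":[0,0,0],"gripper":-1},{"translation":[-0.1,0.2,0.4],"delta_rot":[0,0,0],"gripper":-1},{"translation":[-0.15,0.3,0.4],"delta_rot":[0,0,0],"gripper":-1},{"translation":[-0.2,0.35,0.4],"delta_rot":[0,0,0],"gripper":-1},{"translation":[-0.2,0.35,0.4],"delta_rot":[0,0,0],"gripper":-1}]'

```text
clock: 14.57
ee_pos: [514.4, -193.1, 246.3]
ee_rot: [-3.141, -0.001, 2.087]
contact_force: [-0.9, -1.3, -0.3]
width: 8.4
finger_force: 0.0
```

```bash
python3 - <<'E'
from cell import *
from h import *
s=get_state();print(s["clock"],s["ee_pos"].round(1),s["ee_rot"].round(3),s["joint_positions"].round(2),s["width"])
c=read_camera("wrist");np.savez("w4.npz",**c);cv2.imwrite("pics/w4.png",c["image"][:,:,::-1])
O=np.array([542.5,-281.1]);ex=np.array([.493,-.870]);ey=np.array([.870,.493])
for x,y in((-80,100),(-80,-100),(80,100),(80,-100)): print(x,y,proj(c,[np.r_[O+x*ex+y*ey,90]]).round())
k=np.r_[O-9*ex-123*ey,111];print(k,proj(c,[k]))
# planned press orientation & positions
ex3=np.r_[ex,0];q=np.arctan2(k[1],k[0]);rad=np.r_[np.cos(q),np.sin(q),0];t=np.cross([0,0,1],rad)
ti=np.deg2rad(35);tz=rad*np.sin(ti)-np.array([0,0,np.cos(ti)])
for sg in(1,-1):
    ty=sg*t;Rt=np.c_[np.cross(ty,tz),ty,tz]
    R0=R.from_euler('xyz',s["ee_rot"]).as_matrix();rv=R.from_matrix(Rt@R0.T).as_rotvec();print(sg,rv/np.deg2rad(30),R.from_matrix(Rt).as_euler('xyz'))
n=np.array([tz@ex3,0,tz[2]]);n/=np.linalg.norm(n)
for z in(111,104,95,85,80,78):
    x=-45+np.sqrt(56**2-(z-70)**2)
    x=x
    con=np.r_[O+(x-7*n[0])*ex-123*ey,z-7*n[2]]
    print(z,round(x,1),"tip",con.round(1),"tcp",(con-17*tz).round(1))
print("tz",tz)
E
```

```text
14.5667 [ 514.4 -193.1  246.3] [-3.141e+00 -1.000e-03  2.087e+00] [-0.46 -0.11  1.86  0.    1.39 -0.97] 8.35984909039765
-80 100 [[414. 238.]]
-80 -100 [[183. 238.]]
80 100 [[403. 395.]]
80 -100 [[199. 395.]]
[ 431.053 -333.909  111.   ] [[155.89393993 323.88765118]]
1 [-0.88786953 -0.76987294  0.73245395] [-3.14159265  0.61086524  2.48251029]
-1 [ 1.05654823 -1.22126226 -5.02646243] [ 3.14159265 -0.61086524 -0.65908237]
111 -6.9 tip [ 430.2 -332.5  116.9] tcp [ 422.5 -326.5  130.8]
104 -0.5 tip [ 433.4 -338.   109.9] tcp [ 425.7 -332.   123.8]
95 5.1 tip [ 436.1 -342.9  100.9] tcp [ 428.4 -336.9  114.8]
85 9.0 tip [ 438.  -346.2   90.9] tcp [ 430.3 -340.3  104.8]
80 10.1 tip [ 438.6 -347.2   85.9] tcp [ 430.9 -341.3   99.8]
78 10.4 tip [ 438.8 -347.5   83.9] tcp [ 431.  -341.5   97.8]
tz [ 0.45344344 -0.35125343 -0.81915204]
```

View pics/w4.png

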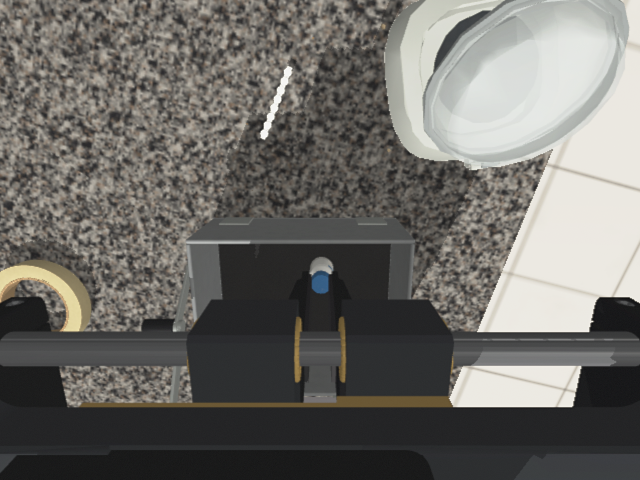

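The vial stands upright inside at (321,272), and the knob is at (157,326). Next is a tilted approach to the knob with closed fingers.

jog_arm --rows '[{"translation":[-0.2,-0.1,0],"delta_rot":[-0.148,-0.128,0.122],"gripper":-1},{"translation":[-0.4,-0.3,0],"delta_rot":[-0.296,-0.257,0.244],"gripper":-1},{"translation":[-0.6,-0.5,-0.05],"delta_rot":[-0.444,-0.385,0.366],"gripper":-1},{"translation":[-0.7,-0.7,-0.1],"delta_rot":[-0.592,-0.513,0.488],"gripper":-1},{"translation":[-0.7,-0.82,-0.13],"delta_rot":[-0.74,-0.642,0.61],"gripper":-1},{"translation":[-0.7,-0.82,-0.13],"delta_rot":[-0.888,-0.77,0.732],"gripper":-1},{"translation":[-0.7,-0.82,-0.13],"delta_rot":[-0.888,-0.77,0.732],"gripper":-1},{"translation":[-0.7,-0.82,-0.13],"delta_rot":[-0.888,-0.77,0.732],"gripper":-1}]'

```text
clock: 15.28
ee_pos: [409.3, -317.4, 225.6]
ee_rot: [3.139, 0.608, 2.477]
contact_force: [0.3, 0.2, 0.5]
width: 0.4
finger_force: 0.0
```

```bash
python3 - <<'E'
from cell import *
from h import *
s=get_state();print(s["clock"],s["ee_pos"].round(1),s["ee_rot"].round(3),s["joint_positions"].round(2),s["width"])
c=read_camera("wrist");np.savez("w5.npz",**c);cv2.imwrite("pics/w5.png",c["image"][:,:,::-1])
k=np.array([431.05,-333.9,111]);print(proj(c,[k]))
E
```

```text
15.2833 [ 409.3 -317.4  225.6] [3.139 0.608 2.477] [-0.81 -0.55  2.31  0.12  0.78 -1.77] 0.4237428761337422
[[320.02796861 182.84758987]]
```

View pics/w5.png

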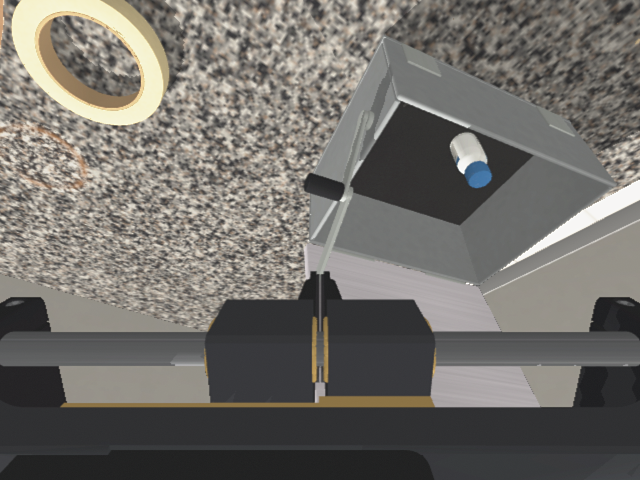

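The knob spans (307,183) to (345,192), 2–4 mm from the prediction. I'll press along the arc.

jog_arm --rows '[{"translation":[0,0.01,-0.25],"delta_rot":[0,0,0],"gripper":-1},{"translation":[0,0.01,-0.467],"delta_rot":[0,0,0],"gripper":-1},{"translation":[0.04,-0.02,-0.54],"delta_rot":[0,0,0],"gripper":-1},{"translation":[0.07,-0.045,-0.59],"delta_rot":[0,0,0],"gripper":-1},{"translation":[0.088,-0.061,-0.631],"delta_rot":[0,0,0],"gripper":-1},{"translation":[0.109,-0.097,-0.679],"delta_rot":[0,0,0],"gripper":-1},{"translation":[0.109,-0.097,-0.679],"delta_rot":[0,0,0],"gripper":-1},{"translation":[0.109,-0.097,-0.679],"delta_rot":[0,0,0],"gripper":-1}]'

```text
clock: 16.0
ee_pos: [428.0, -332.3, 126.1]
ee_rot: [3.14, 0.611, 2.481]
contact_force: [-0.2, 0.7, 1.1]
width: 0.7
finger_force: 0.4
```

jog_arm --rows '[{"translation":[0.01,-0.018,-0.03],"delta_rot":[0,0,0],"gripper":-1},{"translation":[0.018,-0.033,-0.06],"delta_rot":[0,0,0],"gripper":-1},{"translation":[0.025,-0.045,-0.093],"delta_rot":[0,0,0],"gripper":-1},{"translation":[0.031,-0.056,-0.126],"delta_rot":[0,0,0],"gripper":-1},{"translation":[0.031,-0.056,-0.126],"delta_rot":[0,0,0],"gripper":-1}]'

```text
clock: 16.42
ee_pos: [431.0, -340.0, 104.9]
ee_rot: [3.14, 0.609, 2.48]
contact_force: [0.0, 0.2, 0.2]
width: 0.5
finger_force: 0.2
```

```bash
cat > lid.py <<'E'
from h import *
O=np.array([542.5,-281.1]);ex=np.array([.493,-.870]);ey=np.array([.870,.493])
def lidang(c):
    P=cloud(c);q=P[...,:2]-O;x=q@ex;y=q@ey;z=P[...,2]
    m=(c["z_map"]>0)&(abs(y)<85)&(z>115)&(z<240)&(x>-40)&(x<85)
    # fit line x vs z
    a=np.polyfit(z[m],x[m],1);return m.sum(),np.pi/2+np.arctan(a[0]),np.polyval(a,90)
E
python3 - <<'E'
from cell import *
from lid import *
c=read_camera("side");np.savez("s3.npz",**c)
for f in("side1.npz","side2.npz","s3.npz"):print(f,lidang(load(f)))
w=read_camera("wrist");np.savez("w6.npz",**w);cv2.imwrite("pics/w6.png",np.vstack([w["image"][100:400,200:500],cv2.resize(c["image"][110:200,255:345],(300,300),interpolation=2)])[:,:,::-1])
E
```

```text
side1.npz (np.int64(1832), np.float64(1.4293465968603167), np.float64(80.75474148058537))
side2.npz (np.int64(1783), np.float64(1.3983136794769373), np.float64(80.66089273277413))
s3.npz (np.int64(1725), np.float64(1.287921362040266), np.float64(81.24113370162976))
```

View pics/w6.png

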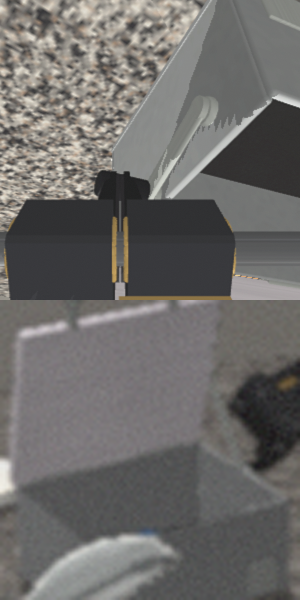

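The fingers are on the knob and the lid angle has moved to 1.29, so the stay is folding. I'll press further.

jog_arm --rows '[{"translation":[0.003,-0.006,-0.03],"delta_rot":[0,0,0],"gripper":-1},{"translation":[0.005,-0.009,-0.06],"delta_rot":[0,0,0],"gripper":-1},{"translation":[0.005,-0.009,-0.075],"delta_rot":[0,0,0],"gripper":-1},{"translation":[0.005,-0.009,-0.075],"delta_rot":[0,0,0],"gripper":-1},{"translation":[0.005,-0.009,-0.075],"delta_rot":[0,0,0],"gripper":-1},{"translation":[0.005,-0.009,-0.075],"delta_rot":[0,0,0],"gripper":-1}]'

```text
clock: 17.02
ee_pos: [432.1, -341.4, 94.7]
ee_rot: [3.14, 0.611, 2.481]
contact_force: [-0.4, -0.5, 0.5]
width: 0.6
finger_force: 0.0
```

jog_arm --rows '[{"translation":[-0.06,0.05,0.12],"delta_rot":[0,0,0],"gripper":-1},{"translation":[-0.14,0.15,0.35],"delta_rot":[0,0,0],"gripper":-1},{"translation":[-0.14,0.25,0.6],"delta_rot":[0,0,0],"gripper":-1},{"translation":[-0.14,0.3,0.85],"delta_rot":[0,0,0],"gripper":-1},{"translation":[-0.14,0.3,1],"delta_rot":[0,0,0],"gripper":-1},{"translation":[-0.14,0.3,1],"delta_rot":[0,0,0],"gripper":-1}]'

```text
clock: 17.52
ee_pos: [413.4, -298.1, 254.2]
ee_rot: [-3.141, 0.625, 2.483]
contact_force: [0.4, -0.5, 1.0]
width: 0.8
finger_force: 0.0
```

```bash
python3 - <<'E'
from cell import *
from lid import *
c=read_camera("side");np.savez("s4.npz",**c)
print(lidang(c))
s=get_state();print(s["clock"],s["ee_pos"].round(1),s["ee_rot"].round(3),s["joint_positions"].round(2),s["width"])
R0=R.from_euler('xyz',s["ee_rot"])
for y in(.515,.515+np.pi):
    print(y,(R.from_euler('xyz',[np.pi,0,y])*R0.inv()).as_rotvec()/np.deg2rad(30))
E
```

```text
(np.int64(1616), np.float64(1.1427401092172365), np.float64(80.71958696804043))
17.5667 [ 412.5 -297.4  250.2] [3.141 0.62  2.482] [-0.76 -0.61  2.31  0.08  0.83 -1.71] 0.7358791946966932
0.515 [ 1.38794239 -0.09994545 -3.61811848]
3.6565926535897932 [0.08995459 1.24919934 2.16770469]
```

Lid is at 1.14 rad and the stay stays folded. Back to the bar.

jog_arm --rows '[{"translation":[0,0,0.25],"delta_rot":[0.08,-0.006,-0.22],"gripper":-0.1},{"translation":[0,0,0.5],"delta_rot":[0.16,-0.012,-0.44],"gripper":-0.1},{"translation":[0,0,0.65],"delta_rot":[0.24,-0.018,-0.66],"gripper":-0.1},{"translation":[0,0,0.65],"delta_rot":[0.347,-0.025,-0.905],"gripper":-0.1},{"translation":[0,0,0.65],"delta_rot":[0.347,-0.025,-0.905],"gripper":-0.1}]'

```text
clock: 17.98
ee_pos: [412.3, -296.8, 343.6]
ee_rot: [3.002, 0.474, 1.933]
contact_force: [0.1, -0.3, -0.5]
width: 28.5
finger_force: 0.0
```

jog_arm --rows '[{"translation":[0.1,0.03,0],"delta_rot":[0.08,-0.006,-0.22],"gripper":-0.1},{"translation":[0.2,0.03,0],"delta_rot":[0.16,-0.012,-0.44],"gripper":-0.1},{"translation":[0.29,0.03,0],"delta_rot":[0.24,-0.018,-0.66],"gripper":-0.1},{"translation":[0.29,0.03,0],"delta_rot":[0.347,-0.025,-0.905],"gripper":-0.1},{"translation":[0.29,0.03,0],"delta_rot":[0.347,-0.025,-0.905],"gripper":-0.1}]'

```text
clock: 18.4
ee_pos: [455.0, -292.0, 339.0]
ee_rot: [2.972, 0.294, 1.448]
contact_force: [0.2, 1.2, 0.2]
width: 42.7
finger_force: 0.0
```

jog_arm --rows '[{"translation":[0.1,0.03,0],"delta_rot":[0.08,-0.006,-0.22],"gripper":-0.1},{"translation":[0.2,0.03,0],"delta_rot":[0.16,-0.012,-0.44],"gripper":-0.1},{"translation":[0.29,0.03,0],"delta_rot":[0.24,-0.018,-0.66],"gripper":-0.1},{"translation":[0.29,0.03,0],"delta_rot":[0.347,-0.025,-0.905],"gripper":-0.1},{"translation":[0.29,0.03,0],"delta_rot":[0.347,-0.025,-0.905],"gripper":-0.1}]'

```text
clock: 18.82
ee_pos: [497.9, -288.1, 340.0]
ee_rot: [3.022, 0.123, 0.982]
contact_force: [-0.4, -0.5, 0.2]
width: 42.6
finger_force: 0.0
```

jog_arm --rows '[{"translation":[0.1,0.03,0],"delta_rot":[0.08,-0.006,-0.22],"gripper":-0.1},{"translation":[0.2,0.03,0],"delta_rot":[0.16,-0.012,-0.44],"gripper":-0.1},{"translation":[0.29,0.03,0],"delta_rot":[0.24,-0.018,-0.66],"gripper":-0.1},{"translation":[0.29,0.03,0],"delta_rot":[0.347,-0.025,-0.905],"gripper":-0.1},{"translation":[0.29,0.03,0],"delta_rot":[0.347,-0.025,-0.905],"gripper":-0.1},{"translation":[0.29,0.03,0],"delta_rot":[0.347,-0.025,-0.905],"gripper":-0.1}]'

```text
clock: 19.32
ee_pos: [540.6, -283.6, 341.2]
ee_rot: [-3.141, -0.007, 0.517]
contact_force: [0.4, 0.4, 0.4]
width: 42.8
finger_force: 0.0
```

```bash
python3 - <<'E'
from cell import *
from lid import *
c=read_camera("side");np.savez("s5.npz",**c)
n,th,_=lidang(c);print(n,th)
s=get_state();print(s["clock"],s["ee_pos"].round(1),s["ee_rot"].round(3),s["joint_positions"].round(2),s["width"])
a0=np.arctan2(5,205);r=np.hypot(5,205)
B=np.array([482.2,-172.6,94.7]);d=r*np.cos(a0)-r*np.cos(th+a0);T=B+np.r_[d*ex,r*np.sin(th+a0)-5]
print("target tcp",T,(T-s["ee_pos"])/150)
w=read_camera("wrist");cv2.imwrite("pics/w7.png",w["image"][:,:,::-1]);print(proj(w,[T,T+np.r_[50*ey,0],T-np.r_[50*ey,0]]))
print((R.from_euler('xyz',[np.pi,0,.515])*R.from_euler('xyz',s["ee_rot"]).inv()).as_rotvec()/np.deg2rad(30))
E
```

```text
1609 1.1422645185700788
19.3667 [ 540.7 -283.2  341.6] [ 3.141 -0.007  0.517] [-0.57 -0.01  1.61  0.01  1.54  0.48] 42.68492283885657
target tcp [ 543.51097945 -280.79584609  278.24092638] [ 0.01870834  0.01631613 -0.42239718]
[[318.91980612 256.64950844]
 [319.013406   174.64182618]
 [318.83637498 329.74783668]]
[-0.00634248  0.0118979  -0.00426622]
```

View pics/w7.png

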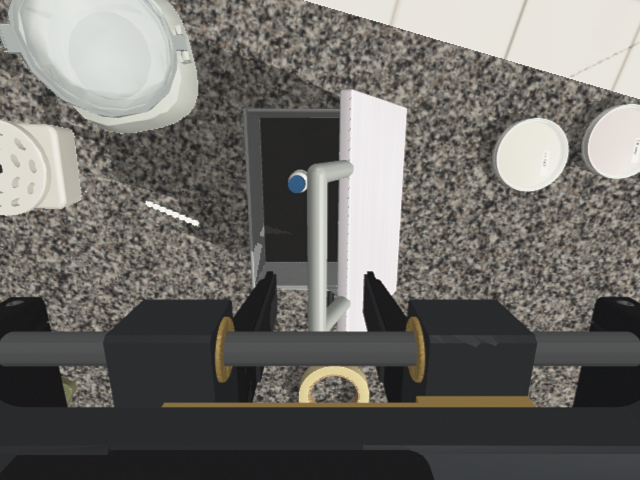

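The bar runs at u≈319 from v=170 to 328, exactly where predicted. Now grip it.

jog_arm --rows '[{"translation":[0.018,0.015,-0.15],"delta_rot":[0,0.012,0],"gripper":-0.1},{"translation":[0.018,0.015,-0.3],"delta_rot":[0,0.012,0],"gripper":-0.1},{"translation":[0.018,0.015,-0.4],"delta_rot":[0,0.012,0],"gripper":-0.1},{"translation":[0.018,0.015,-0.42],"delta_rot":[0,0.012,0],"gripper":-0.1},{"translation":[0.018,0.015,-0.42],"delta_rot":[0,0.012,0],"gripper":-0.4},{"translation":[0.018,0.015,-0.42],"delta_rot":[0,0.012,0],"gripper":-0.6},{"translation":[0.018,0.015,-0.42],"delta_rot":[0,0.012,0],"gripper":-1},{"translation":[0.018,0.015,-0.42],"delta_rot":[0,0.012,0],"gripper":-1},{"translation":[0.018,0.015,-0.42],"delta_rot":[0,0.012,0],"gripper":-1},{"translation":[0.018,0.015,-0.42],"delta_rot":[0,0.012,0],"gripper":-1},{"translation":[0.018,0.015,-0.42],"delta_rot":[0,0.012,0],"gripper":-1},{"translation":[0.018,0.015,-0.42],"delta_rot":[0,0.012,0],"gripper":-1}]' --newtons 20

```text
clock: 20.42
ee_pos: [544.7, -280.9, 280.7]
ee_rot: [-3.14, -0.003, 0.513]
contact_force: [-1.0, 1.3, 4.4]
width: 11.4
finger_force: 20.0
```

```bash
python3 - <<'E'
from cell import *
from lid import *
s=get_state();print(s["ee_pos"].round(1),s["width"],s["contact_force"].round(1))
a0=np.arctan2(5,205);r=np.hypot(5,205)
f=lambda th:np.r_[(-r*np.cos(th+a0))*ex,r*np.sin(th+a0)]/150
for t0,ths in((1.143,np.arange(1.1,.55,-.05)),(.6,np.r_[np.arange(.55,.001,-.05),0])):
    for th in ths: print(round(th,2),(f(th)-f(t0)).round(3))
E
```

```text
[ 544.7 -280.9  280.7] 11.370022626179857 [-1.   1.3  4.4]
1.1 [-0.026  0.047 -0.024]
1.05 [-0.056  0.1   -0.055]
1.0 [-0.086  0.151 -0.089]
0.95 [-0.114  0.201 -0.126]
0.9 [-0.141  0.249 -0.166]
0.85 [-0.168  0.296 -0.209]
0.8 [-0.193  0.341 -0.254]
0.75 [-0.217  0.383 -0.301]
0.7 [-0.24   0.424 -0.351]
0.65 [-0.262  0.462 -0.404]
0.6 [-0.282  0.498 -0.458]
0.55 [-0.019  0.034 -0.056]
0.5 [-0.037  0.065 -0.115]
0.45 [-0.053  0.093 -0.175]
0.4 [-0.067  0.119 -0.236]
0.35 [-0.08   0.142 -0.299]
0.3 [-0.092  0.162 -0.363]
0.25 [-0.102  0.18  -0.429]
0.2 [-0.11   0.195 -0.495]
0.15 [-0.117  0.206 -0.562]
0.1 [-0.122  0.215 -0.63 ]
0.05 [-0.125  0.221 -0.698]
0.0 [-0.127  0.224 -0.766]
```

jog_arm --rows '[{"translation":[-0.026,0.047,-0.024],"delta_rot":[0,0,0],"gripper":-1},{"translation":[-0.056,0.1,-0.055],"delta_rot":[0,0,0],"gripper":-1},{"translation":[-0.086,0.151,-0.089],"delta_rot":[0,0,0],"gripper":-1},{"translation":[-0.114,0.201,-0.126],"delta_rot":[0,0,0],"gripper":-1},{"translation":[-0.141,0.249,-0.166],"delta_rot":[0,0,0],"gripper":-1},{"translation":[-0.168,0.296,-0.209],"delta_rot":[0,0,0],"gripper":-1},{"translation":[-0.193,0.341,-0.254],"delta_rot":[0,0,0],"gripper":-1},{"translation":[-0.217,0.383,-0.301],"delta_rot":[0,0,0],"gripper":-1},{"translation":[-0.24,0.424,-0.351],"delta_rot":[0,0,0],"gripper":-1},{"translation":[-0.262,0.462,-0.404],"delta_rot":[0,0,0],"gripper":-1},{"translation":[-0.282,0.498,-0.458],"delta_rot":[0,0,0],"gripper":-1}]'

```text
clock: 21.33
ee_pos: [501.9, -205.5, 209.9]
ee_rot: [-3.138, -0.003, 0.513]
contact_force: [3.1, 0.6, 1.0]
width: 11.2
finger_force: 20.0
```

jog_arm --rows '[{"translation":[-0.019,0.034,-0.056],"delta_rot":[0,0,0],"gripper":-1},{"translation":[-0.037,0.065,-0.115],"delta_rot":[0,0,0],"gripper":-1},{"translation":[-0.053,0.093,-0.175],"delta_rot":[0,0,0],"gripper":-1},{"translation":[-0.067,0.119,-0.236],"delta_rot":[0,0,0],"gripper":-1},{"translation":[-0.08,0.142,-0.299],"delta_rot":[0,0,0],"gripper":-1},{"translation":[-0.092,0.162,-0.363],"delta_rot":[0,0,0],"gripper":-1},{"translation":[-0.102,0.18,-0.429],"delta_rot":[0,0,0],"gripper":-1},{"translation":[-0.11,0.195,-0.495],"delta_rot":[0,0,0],"gripper":-1},{"translation":[-0.117,0.206,-0.562],"delta_rot":[0,0,0],"gripper":-1},{"translation":[-0.12,0.212,-0.6],"delta_rot":[0,0,0],"gripper":-1},{"translation":[-0.122,0.215,-0.63],"delta_rot":[0,0,0],"gripper":-1},{"translation":[-0.124,0.218,-0.665],"delta_rot":[0,0,0],"gripper":-1},{"translation":[-0.125,0.221,-0.698],"delta_rot":[0,0,0],"gripper":-1},{"translation":[-0.126,0.222,-0.73],"delta_rot":[0,0,0],"gripper":-1},{"translation":[-0.127,0.224,-0.755],"delta_rot":[0,0,0],"gripper":-1},{"translation":[-0.127,0.224,-0.77],"delta_rot":[0,0,0],"gripper":-1},{"translation":[-0.127,0.224,-0.775],"delta_rot":[0,0,0],"gripper":-1},{"translation":[-0.127,0.224,-0.775],"delta_rot":[0,0,0],"gripper":-1}]'

```text
clock: 22.83
ee_pos: [482.8, -172.3, 94.1]
ee_rot: [-3.137, -0.002, 0.513]
contact_force: [2.1, 5.3, -0.8]
width: 11.3
finger_force: 20.0
```

jog_arm --rows '[{"translation":[0,0,-0.015],"delta_rot":[0,0,0],"gripper":-1},{"translation":[0,0,-0.015],"delta_rot":[0,0,0],"gripper":-1},{"translation":[0,0,-0.015],"delta_rot":[0,0,0],"gripper":-1}]'

```text
clock: 23.08
ee_pos: [482.8, -172.2, 93.4]
ee_rot: [-3.137, -0.002, 0.513]
contact_force: [-2.3, 5.5, 6.8]
width: 11.1
finger_force: 20.0
```

jog_arm --rows '[{"translation":[0,0,-0.01],"delta_rot":[0,0,0],"gripper":-0.6},{"translation":[0,0,-0.01],"delta_rot":[0,0,0],"gripper":-0.2},{"translation":[0,0,-0.01],"delta_rot":[0,0,0],"gripper":-0.2},{"translation":[0,0,-0.01],"delta_rot":[0,0,0],"gripper":-0.2},{"translation":[0,0,-0.01],"delta_rot":[0,0,0],"gripper":-0.2},{"translation":[0,0,-0.01],"delta_rot":[0,0,0],"gripper":-0.2},{"translation":[0,0,0.15],"delta_rot":[0,0,0],"gripper":-0.2},{"translation":[0,0,0.35],"delta_rot":[0,0,0],"gripper":-0.2},{"translation":[0,0,0.6],"delta_rot":[0,0,0],"gripper":-0.2},{"translation":[0,0,0.85],"delta_rot":[0,0,0],"gripper":-0.2},{"translation":[0,0,1],"delta_rot":[0,0,0],"gripper":-0.2},{"translation":[0,0,1],"delta_rot":[0,0,0],"gripper":-0.2},{"translation":[0,0,1],"delta_rot":[0,0,0],"gripper":-0.2}]'

```text
clock: 24.17
ee_pos: [483.8, -173.1, 244.2]
ee_rot: [3.141, -0.005, 0.513]
contact_force: [-0.9, -0.1, 0.3]
width: 38.1
finger_force: 0.0
```

```bash
python3 - <<'E'
from cell import *
from lid import *
c=read_camera("side");P=cloud(c);q=P[...,:2]-O;x=q@ex;y=q@ey;z=P[...,2]
m=(abs(x+1)<70)&(abs(y)<90)&(z>85)&(z<180)&(c["z_map"]>0);a=np.polyfit(x[m],z[m],1);print(m.sum(),a,"angle",-np.arctan(a[0]))
P=cloud(dict(load("side0.npz")));q=P[...,:2]-O;x=q@ex;y=q@ey;z=P[...,2]
m=(abs(x+1)<70)&(abs(y)<90)&(z>85)&(z<180);a=np.polyfit(x[m],z[m],1);print("start",a)
s=get_state();print(s["clock"],s["ee_pos"].round(1),s["contact_force"].round(1),s["width"])
E
```

```text
1147 [8.52050002e-04 1.00809265e+02] angle -0.0008520497954127338
start [2.14406128e-03 1.00818374e+02]
24.2167 [ 482.9 -172.6  242. ] [-0.3 -0.6 -0.6] 37.95915030012682
```

The lid reads fully shut, the same as at the start, and the hand is clear of everything.

```bash
python3 -c "
from cell import *
print(finish_job())"
```

```text
the job is handed in; nothing more can be done
None
```

I handed the job in at about 24 s: the stay locked with the lid up, the vial stood upright in the chest, the stay was broken, and the lid was lowered in the gripper until it read fully shut. The hand-in gave no pass or fail result. I did not look at the vial again once the lid was shut, nor measure the bystanders at the end.

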